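# Build up the keyed counting tower on the study desk

### The job

Take the cap off the counting tower's shaft and set it down in the little wooden tray. Then put every loose counting ring on the desk (there are three to five) on the shaft, largest at the bottom and smallest on top, turning each one until its tab drops into the keyway and it slides right down to lie flat on the foot or on the ring below; once all are on, put the cap back on top of the shaft, fully home, and leave the other things on the desk alone.

Things in the scene. Friction and masses are not known exactly. Their poses are not given: they have to be found in the camera images.
- tower: fixed counting tower: dark wooden foot, 92 mm across, 18 mm high, with an upright steel shaft 24 mm in diameter on it, 62 mm tall, with one keyway 10.5 mm wide along its whole length, open at the top, its floor 6 mm from the axis. Origin: centre of the foot's underside, z up; the keyway faces its +x axis, and a white line on the foot runs out from the keyway
- shaft_foot (a point): point on the shaft axis at the top of the wooden foot, 18 mm above the desk, where the lowest ring comes to lie; axes as tower
- shoulder (a point): point on the shaft axis at the top of the keyed part, 80 mm above the desk: the cap sits here, and a ring not turned right gets stuck here. Above it stands a plain pilot pin 12 mm in diameter, 12 mm tall, its last 5 mm tapering to 8 mm. Axes as tower
- cap: round wooden cap, 42 mm in diameter, 20 mm high, 60 g, with a blind bore underneath, 16 mm wide and 13 mm deep, that goes over the pilot pin. Origin: centre of its underside, z up. At the start it sits on the shaft's shoulder; it sits there also with five rings on (2 mm clear of the top ring)
- tray: shallow square wooden tray, fixed, 130 x 130 mm outside, walls 12 mm high and 4 mm thick, floor 4 mm thick; origin: centre of its underside
- ring_a: plain wooden ring, outer diameter 62 mm, 12 mm thick, bore 28.4 mm, about 52 g; one square tab, 6.5 mm wide and as thick as the ring, stands into the bore, its tip 8 mm from the axis. Same either way up. Origin: on the axis at mid-thickness (6 mm above the desk as it lies); +x points from the axis to the tab. May be absent
- ring_b: plain wooden ring, outer diameter 57 mm, 12 mm thick, bore 28.4 mm, about 47 g; one square tab, 6.5 mm wide and as thick as the ring, stands into the bore, its tip 8 mm from the axis. Same either way up. Origin: on the axis at mid-thickness (6 mm above the desk as it lies); +x points from the axis to the tab. May be absent
- ring_c: plain wooden ring, outer diameter 52 mm, 12 mm thick, bore 28.4 mm, about 42 g; one square tab, 6.5 mm wide and as thick as the ring, stands into the bore, its tip 8 mm from the axis. Same either way up. Origin: on the axis at mid-thickness (6 mm above the desk as it lies); +x points from the axis to the tab. May be absent
- ring_d: plain wooden ring, outer diameter 47 mm, 12 mm thick, bore 28.4 mm, about 37 g; one square tab, 6.5 mm wide and as thick as the ring, stands into the bore, its tip 8 mm from the axis. Same either way up. Origin: on the axis at mid-thickness (6 mm above the desk as it lies); +x points from the axis to the tab. May be absent
- ring_e: plain wooden ring, outer diameter 42 mm, 12 mm thick, bore 28.4 mm, about 32 g; one square tab, 6.5 mm wide and as thick as the ring, stands into the bore, its tip 8 mm from the axis. Same either way up. Origin: on the axis at mid-thickness (6 mm above the desk as it lies); +x points from the axis to the tab. May be absent
- eraser: dark rubber eraser 22 x 44 x 13 mm lying flat; a bystander to be left alone; origin: centre of its underside
- glue: white glue stick standing, 28 mm across, 90 mm tall; a bystander to be left alone; origin: centre of its underside
- stapler: stapler 120 mm long, 32 mm wide, 45 mm high; a bystander to be left alone; origin: centre of its underside
- bowl: white bowl, 150 mm across, 60 mm high; a bystander to be left alone; origin: centre of its underside
- mug: blue mug, 80 mm across, 90 mm high; a bystander to be left alone; origin: centre of its underside
- ruler: wooden ruler 30 x 200 x 4 mm lying flat; a bystander to be left alone; origin: centre of its underside
- tin: flat steel pencil tin 60 x 100 x 28 mm; a bystander to be left alone; origin: centre of its underside

How it is judged:
On the way, in this order (a step that is already met when the one before it is completed fails the run):
1. the cap lies in the tray, let go (x of cap in the frame of tray between -0.06 and 0.06 m and y of cap in the frame of tray between -0.06 and 0.06 m and z of cap in the frame of tray below 0.03 m and linear speed of cap below 0.02 m/s and contact force between the fingers and cap below 0.2 N), for 0.2 s.
2. every ring present is down on the shaft, tab in the keyway, largest at the bottom, flat on the foot or on the ring below (horizontal distance between each of ring_a, ring_b, ring_c, ring_d, ring_e and shaft_foot below 0.004 m and angle between the z axis of each of ring_a, ring_b, ring_c, ring_d, ring_e and the z axis of tower, either way round below 0.1 rad and angle between the x axis of each of ring_a, ring_b, ring_c, ring_d, ring_e and the x axis of tower, either way round below 0.5 rad and z of each of ring_a, ring_b, ring_c, ring_d, ring_e in the frame of shaft_foot below 0.0565 m and z of ring_a in the frame of shaft_foot below 0.0085 m and linear speed of each of ring_a, ring_b, ring_c, ring_d, ring_e below 0.02 m/s and contact force between the fingers and ring_a below 0.2 N and (z of ring_b in the frame of shaft_foot below 0.0085 m or distance between ring_b and ring_a below 0.0145 m) and contact force between the fingers and ring_b below 0.2 N and (z of ring_c in the frame of shaft_foot below 0.0085 m or distance between ring_c and ring_a below 0.0145 m or distance between ring_c and ring_b below 0.0145 m) and contact force between the fingers and ring_c below 0.2 N and (z of ring_d in the frame of shaft_foot below 0.0085 m or distance between ring_d and ring_a below 0.0145 m or distance between ring_d and ring_b below 0.0145 m or distance between ring_d and ring_c below 0.0145 m) and contact force between the fingers and ring_d below 0.2 N and (z of ring_e in the frame of shaft_foot below 0.0085 m or distance between ring_e and ring_a below 0.0145 m or distance between ring_e and ring_b below 0.0145 m or distance between ring_e and ring_c below 0.0145 m or distance between ring_e and ring_d below 0.0145 m) and contact force between the fingers and ring_e below 0.2 N), for 0.2 s.
At the end, for the whole second after the job is handed in: Every ring present is on the shaft, tab in keyway, axis within 4 mm, flat within 0.1 rad, largest lowest, resting within 2.5 mm on the foot or on a larger ring; the cap sits upright on the shoulder within 4 mm sideways and 3 mm in height; all at rest, let go (all of step 2 and horizontal distance between cap and shoulder below 0.004 m and z of cap in the frame of shoulder between -0.003 and 0.003 m and angle between cap's own z axis and vertical below 0.1 rad and linear speed of cap below 0.02 m/s and contact force between the fingers and cap below 0.2 N); the robot touches nothing.
It fails at once if a bystander is displaced by more than 40 mm (distance of any of eraser, glue, stapler, bowl, mug, ruler, tin from where it was at the start of the episode above 0.04 m).
Of ring_a, ring_b, ring_c, ring_d, ring_e only 3 to 5 are there at a start; the rules pass over those that are not, and their reading is None.
At some moment in a run one of ring_a, ring_b, ring_c, ring_d, ring_e may be knocked a few centimetres aside while the robot is not near it.
Once in a run the grip may slacken for a moment while it holds something.
It also fails if it takes over 210 s, if anything falls off the work surface, if the arm or the gripper's body presses on something with over 40 N, if the wrist force passes 120 N, or if a joint passes its speed limit or range.

### The arm

A 6-joint arm with a two-finger parallel gripper is mounted at the origin on the work surface. World frame = base frame: x ahead of the robot, y to its left, z up, the work surface at z = 0. Lengths are in m, angles in rad, forces in N, time in s.
With the tool pointing down it reaches from about 0.35 to 0.925 m from the base axis. Payload 6.4 kg.
Tool frame: the origin (TCP) lies midway between the tips of the shut fingers; the grasp point (between the pads) lies 19 mm behind it; z points along the fingers, y is the direction in which the jaws open and shut (so a half turn about z gives the same grasp; the last joint's range is limited). The gripper opens to 94 mm and grips with 3 to 60 N. Pads are 16 mm wide; open, the fingers measure 119 mm over their backs; the gripper's body (75 mm by 177 mm) begins 78 mm behind the grasp point.
Start: joints at [-1.422, 0.245, 1.558, -0, 1.339, -0.174], TCP at [0.206, -0.616, 0.205] pointing down, gripper open.
Joint ranges: [-3.13, 3.13], [-1.02, 2.26], [0.13, 2.54], [-0.95, 4.09], [0.21, 2.88], [-2.74, 2.74]. Speed limits (rad/s): [2.57, 2.57, 3.14, 3.14, 3.14, 3.14].

### API

Orientations are given as a unit quaternion [x, y, z, w].
In Python, from bench import arm gives the robot as it stands.
- The arm moves only by the tool jog_arm, never from a script. Its argument "rows" is a list of rows, each a list of 7 numbers: the shift along the tool's x, y, z in units of 25 mm (1.0 is 25 mm), then the turn, a rotation vector about the tool's x, y, z in degrees, then the closure, from -1 (fully open) to 1 (shut). A call has 1 to 5 rows; each row shifts and turns the commanded pose from where the row before left it, along the tool's axes as they then stand; what a row does not reach is not made up. A row lasts 1/8 s, in which the tool goes at most 62.5 mm and 10.7 degrees, less where a joint would pass 70% of its speed; a pose out of reach is approached as far as the arm can. A call is refused whole if a number of a shift passes 1 or a number of a turn 10.7, either way. A call with a gripper value outside its range is refused whole. The fingers move at their own pace and stop on an object; "force" is the grip in N (left out, the last holds). Time passes only in rows, so rows that do not move let the fingers close. It gives the time, the measured TCP pose, the force and the opening at its end, in the units of the state.
- arm.get_state(): the state, without advancing time (a new reading comes with each control period).
- arm.capture(name): name is "side" or "top"; returns a dict with "frame" (384x512x3 uint8, red, green, blue), "fovy" (degrees; the focal length in pixels is half the picture's height over the tangent of half this angle, whatever the lens; pixels are square), "cx", "cy" (the principal point, pixels), "k1" (the pictures are not rectified: a ray, as slopes to the right and down, at radius r is drawn at 1 + k1 r^2 times it, then the intrinsics apply), "camera_from_world" (4x4, takes a point from world to camera coordinates). Camera axes: x right, y down, z forward; pixel columns grow to the right and rows downward; lengths in m; the calibration is good to about 2 mm. A picture is of the moment at which its call begins. There is no depth.
- arm.sign_off(): hands the job in, once; it reports no verdict.
Trained networks look in a picture, given as the dict that the camera call returned (one of the last four; its "shot" number tells which), for a name from the list of things; names that differ only in an ending like _2 or _b are one class to them, and where a whole thing is asked for, a point or a joint stands for the part that bears it (a point fixed in the world has none). Each returns a list of dicts, best first, with "confidence" (0 to 1); they miss things now and then, are a little off and sometimes report something else, mostly with a low value. They report only what shows in the picture. A call takes as long as a camera call.
- arm.recognise(target, picture): "centre" ([column, row] in pixels, amid what is visible of it).
The state is a dict: "t": time; "joint_pos": joint angles; "joint_vel": joint speeds; "tau": joint torques, N m; "tool_pos": TCP position; "tool_rot": TCP orientation; "force": force on the tool from outside, world axes, zero at the start; "moment": the same for the moment, N m; "opening": finger opening in m.
Only numpy, scipy, OpenCV 4.12 (cv2) and the standard library are available. Lean on these libraries where they do the work, as an engineer would, in place of code of your own. Each camera call takes 0.05 s, during which the arm holds its last target. There are 200 camera calls.

## Working session

There is one attempt and no reset: what is moved stays moved. The work goes in short steps, Python scripts to look and compute and a tool call to move; the robot and the scene stay as the last step left them, time stands still between calls to the robot, and variables do not carry over. Pictures are saved under pics/ and viewed, about 12 in all and at most 16, crops included, and the job is handed in when it is done.

Besides the shell and the picture viewer there is one more tool, called after "Call:" by a JSON object that holds its "method" and its "body", one argument or row to a line. jog_arm: Moves the arm, as the interface text tells. Its arguments: {"type":"object","properties":{"rows":{"type":"array","items":{"type":"array","items":{"type":"number"}}},"force":{"type":"number"}},"required":["rows"]}

```bash
ls; mkdir -p pics; cat > h.py <<'E'
import numpy as np, cv2
from bench import arm
from scipy.spatial.transform import Rotation as R
def K(p):
    f=p["frame"].shape[0]/2/np.tan(np.radians(p["fovy"])/2)
    return np.array([[f,0,p["cx"]],[0,f,p["cy"]],[0,0,1.]]),np.array([p["k1"],0,0,0,0.])
def ray(p,uv):
    k,d=K(p); n=cv2.undistortPoints(np.array(uv,float).reshape(-1,1,2),k,d).reshape(-1,2)
    T=np.array(p["camera_from_world"]); Rm=T[:3,:3]; c=-Rm.T@T[:3,3]
    return c,np.c_[n,np.ones(len(n))]@Rm
def onz(p,uv,z):
    c,v=ray(p,uv); return c+v*((z-c[2])/v[:,2])[:,None]
def proj(p,X):
    k,d=K(p); T=np.array(p["camera_from_world"])
    r,_=cv2.Rodrigues(T[:3,:3]); return cv2.projectPoints(np.array(X,float).reshape(-1,1,3),r,T[:3,3],k,d)[0].reshape(-1,2)
def save(p,n,crop=None,s=1):
    f=p["frame"][:,:,::-1]
    if crop: x0,y0,x1,y1=crop; f=f[y0:y1,x0:x1]
    cv2.imwrite(f"pics/{n}.png",cv2.resize(f,None,fx=s,fy=s,interpolation=cv2.INTER_CUBIC))
E
python3 - <<'E'
from h import *
for n in("top","side"):
    p=arm.capture(n); save(p,n+"0",s=1.5)
    import pickle; pickle.dump(p,open(n+"0.pkl","wb"))
    T=np.array(p["camera_from_world"]);print(n,p["fovy"],p["cx"],p["cy"],p["k1"],-T[:3,:3].T@T[:3,3],T[2,:3])
    for t in("tower","cap","tray","ring_a","glue","mug","bowl"):
        print(t,[(np.round(d["centre"],1).tolist(),round(d["confidence"],2)) for d in arm.recognise(t,p)])
s=arm.get_state();print(s)
E
```

```text
pics
top 55.779814102781614 260.31260852464413 187.1130809193137 0.0010450622854061204 [0.38702433 0.02401412 1.10611712] [ 0.17832728  0.0290978  -0.9835409 ]
tower [([269.9, 205.0], 0.77)]
cap [([269.4, 202.2], 0.49)]
tray [([193.2, 185.7], 0.68)]
ring_a [([132.3, 181.6], 0.74), ([197.5, 233.2], 0.72), ([302.8, 167.1], 0.7), ([342.5, 129.7], 0.69), ([360.1, 180.6], 0.62)]
glue [([136.8, 228.0], 0.53), ([254.7, 126.1], 0.52)]
mug [([405.6, 143.0], 0.64)]
bowl [([254.4, 126.3], 0.71), ([195.3, 234.8], 0.35)]
side 45.231735916049885 258.7800436427954 190.35990218098885 -0.16996625505992183 [-0.32106672 -0.91375821  1.05328614] [ 0.54118063  0.57824437 -0.61053826]
tower [([249.3, 204.9], 0.85), ([220.8, 173.9], 0.2)]
cap [([302.3, 159.7], 0.44)]
tray [([218.9, 174.4], 0.54)]
ring_a []
glue []
mug []
bowl [([298.8, 159.9], 0.66)]
{'t': 0.8, 'joint_pos': array([-1.42209568e+00,  2.45080398e-01,  1.55778871e+00,  8.47760738e-06,
        1.33868616e+00, -1.74107879e-01]), 'joint_vel': array([ 1.35551066e-03, -6.08062378e-05, -5.61397875e-04,  1.03924062e-03,
        1.21309794e-03,  1.35439027e-03]), 'tau': array([-1.55939677e-03, -4.15803802e+01, -3.14862657e+01,  6.84791640e-02,
        2.89106282e-02, -2.51822729e-05]), 'tool_pos': array([ 0.20620652, -0.61644683,  0.20547388]), 'tool_rot': array([9.87002742e-01, 1.60703415e-01, 3.88733026e-06, 1.87458775e-05]), 'force': array([0.3141233 , 0.31053924, 0.37387366]), 'moment': array([-0.01135979,  0.01727444, -0.02537036]), 'opening': 0.09361411542501687}
```

View pics/top0.png

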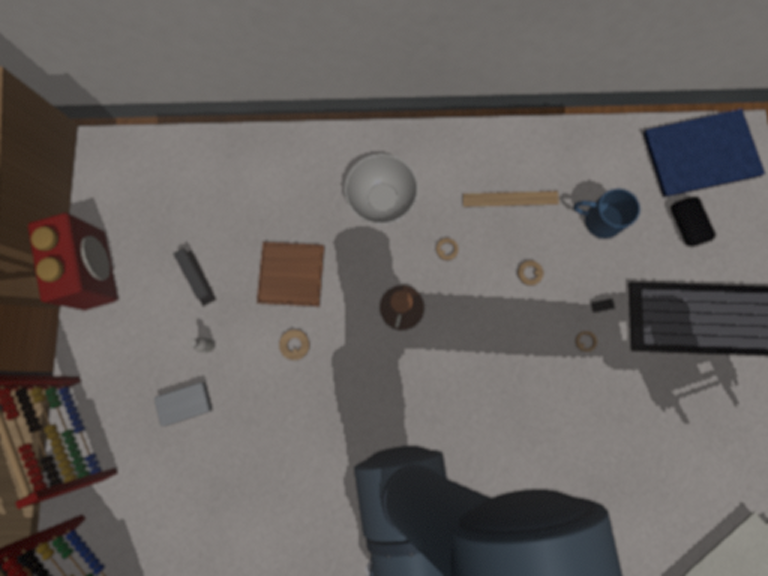

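View pics/side0.png

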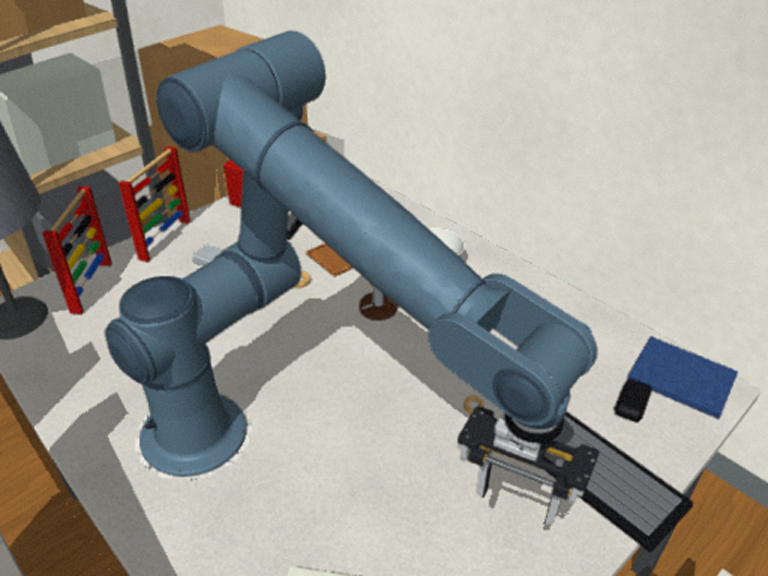

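The top view shows four rings, at about (294,345), (447,248), (530,271) and (585,342) in the 1.5x picture. The tower is at (402,307) with its white line pointing towards the robot, and the tray is at (291,273). Next I'll rectify the patches.

```bash
cat >> h.py <<'E'
def rect(p,frame,c,z,half=0.045,res=0.0005):
    "patch in world: col -> -y, row -> -x (robot at the bottom)"
    a=np.arange(-half,half+1e-9,res)
    Y,X=np.meshgrid(c[1]-a,c[0]-a)
    q=proj(p,np.stack([X,Y,np.full_like(X,z)],-1).reshape(-1,3)).astype(np.float32)
    return cv2.remap(frame,q[:,0].reshape(X.shape),q[:,1].reshape(X.shape),cv2.INTER_CUBIC)
def avg(cam,n):
    ps=[arm.capture(cam) for _ in range(n)]
    return ps[-1],np.mean([p["frame"] for p in ps],0).astype(np.float32)
E
python3 - <<'E'
from h import *
import pickle
p,f=avg("top",8); pickle.dump((p,f),open("t1.pkl","wb"))
print(np.std([arm.capture("top")["frame"][180:190,230:240].astype(float)-f[180:190,230:240]]))
P=[]
for uv,z in [((294,345),.012),((447,248),.012),((530,271),.012),((585,342),.012),((402,300),.1),((400,309),.018)]:
    c=onz(p,np.array(uv)/1.5,z)[0]; print(np.round(c,4))
    im=rect(p,f,c,z); P.append(cv2.resize(np.clip(im*1.6,0,255).astype(np.uint8),(266,266)))
print("tray",onz(p,np.array([[291,273]])/1.5,.008))
m=np.vstack([np.hstack(P[:3]),np.hstack(P[3:])]); cv2.imwrite("pics/m1.png",m[:,:,::-1])
E
```

```text
0.666650390426313
[0.4567 0.2518 0.012 ]
[ 0.6521 -0.0607  0.012 ]
[ 0.6012 -0.2277  0.012 ]
[ 0.4563 -0.3281  0.012 ]
[0.5325 0.0326 0.1   ]
[0.5261 0.0375 0.018 ]
tray [[0.60525364 0.26223387 0.008     ]]
```

View pics/m1.png

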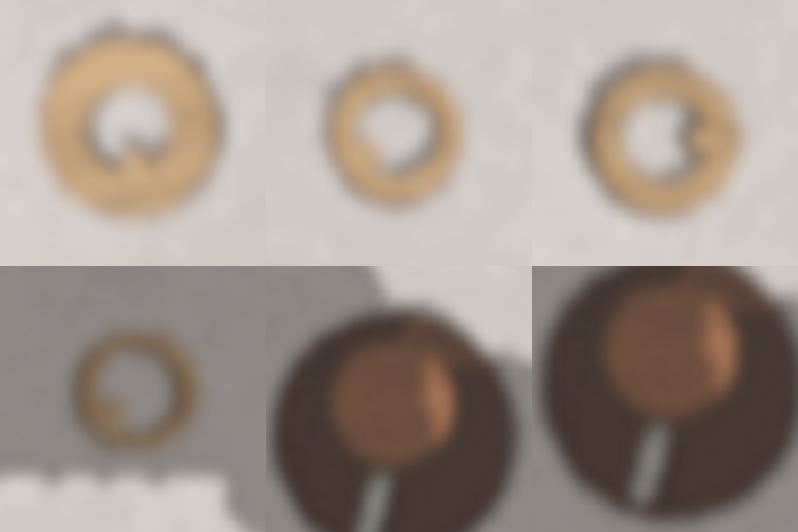

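```bash
cat >> h.py <<'E'
from scipy.optimize import minimize
def ringmask(dx,dy,th,Rr,half=0.045,res=0.0005,tab=True):
    a=np.arange(-half,half+1e-9,res); Y,X=np.meshgrid(-a-dy,-a-dx)  # world offsets rel. ring centre
    r=np.hypot(X,Y); s=lambda d:1/(1+np.exp(-np.clip(d/0.0007,-40,40)))
    m=s(Rr-r)*s(r-0.0142)
    if tab:
        u=X*np.cos(th)+Y*np.sin(th); v=-X*np.sin(th)+Y*np.cos(th)
        m=np.maximum(m,s(u-.008)*s(.0145-u)*s(.00325-abs(v)))
    return cv2.GaussianBlur(m.astype(np.float32),(0,0),2.4)
def fitring(p,f,c,z,Rr,tab=True):
    for it in range(2):
        g=rect(p,f,c,z); g=(g[:,:,0]-g[:,:,2])/(g.sum(2)+1)   # wood chroma
        w=np.hypot(*np.meshgrid(*[np.linspace(-.045,.045,g.shape[0])]*2))<Rr+.006
        cost=lambda q:-np.corrcoef(g[w],ringmask(q[0]/1e3,q[1]/1e3,q[2],Rr,tab=tab)[w])[0,1]
        ths=np.linspace(-np.pi,np.pi,18,endpoint=False)
        best=min((minimize(cost,[0,0,t],method="Nelder-Mead",options=dict(initial_simplex=[[0,0,t],[2,0,t],[0,2,t],[0,0,t+.3]],maxiter=120,xatol=.01,fatol=1e-5)) for t in sorted(ths,key=lambda t:cost([0,0,t]))[:3]),key=lambda r:r.fun)
        c=[c[0]+best.x[0]/1e3,c[1]+best.x[1]/1e3]
    return np.array(c),(best.x[2]+np.pi)%(2*np.pi)-np.pi,-best.fun
E
python3 - <<'E'
from h import *
import pickle
p,f=pickle.load(open("t1.pkl","rb"))
for n,c in dict(r1=(.4567,.2518),r2=(.6521,-.0607),r3=(.6012,-.2277),r4=(.4563,-.3281)).items():
    for Rr in (.031,.0285,.026,.0235,.021):
        c1,th,s=fitring(p,f,c,.012,Rr); print(n,Rr*2e3,np.round(c1,4),round(np.degrees(th),1),round(s,4))
# tower: foot dark disc at z=.018
from numpy import *
c=array([.515,.034])
for it in range(2):
    g=rect(p,f,c,.018,half=.06).sum(2)
    a=linspace(-.06,.06,g.shape[0]); Y,X=meshgrid(-a,-a)
    d=lambda q:-corrcoef((g<240).ravel().astype(float),(hypot(X-q[0]/1e3,Y-q[1]/1e3)<.046).astype(float32).ravel())[0,1]
    d2=lambda q:-corrcoef((g<240).ravel().astype(float),(1/(1+exp((hypot(X-q[0]/1e3,Y-q[1]/1e3)-.046)/.001))).ravel())[0,1]
    r=minimize(d2,[0,0],method="Nelder-Mead",options=dict(initial_simplex=[[0,0],[5,0],[0,5]])); c=c+r.x/1e3
print("foot",c,r.fun)
g=rect(p,f,c,.018,half=.06)
R_=hypot(X,Y); A=arctan2(Y,X); w=(R_>.024)&(R_<.043)&(abs(angle(exp(1j*(A-pi))))<.6)
s=g.sum(2)-150; s=clip(s-percentile(s[w],70),0,None)*w
print("line pt",(s*X).sum()/s.sum(),(s*Y).sum()/s.sum(),degrees(arctan2((s*Y).sum(),(s*X).sum())))
E
```

```text
r1 62.0 [0.4589 0.2527] -168.7 0.9824
r1 57.0 [0.459  0.2526] -168.9 0.9554
r1 52.0 [0.459  0.2525] -169.3 0.7677
r1 47.0 [0.459  0.2525] -169.5 0.4984
r1 42.0 [0.459  0.2525] -169.3 0.3381
r2 62.0 [ 0.6518 -0.0598] 125.9 0.5425
r2 57.0 [ 0.6517 -0.0599] 125.7 0.6852
r2 52.0 [ 0.6517 -0.0598] 125.6 0.8503
r2 47.0 [ 0.6516 -0.0597] 125.6 0.9703
r2 42.0 [ 0.6516 -0.0596] 125.6 0.9385
r3 62.0 [ 0.599 -0.227] -92.2 0.7073
r3 57.0 [ 0.599  -0.2272] -92.1 0.8607
r3 52.0 [ 0.599  -0.2271] -92.1 0.9742
r3 47.0 [ 0.599  -0.2269] -92.0 0.9501
r3 42.0 [ 0.599  -0.2268] -91.7 0.7278
r4 62.0 [ 0.459  -0.3295] 130.4 0.3888
r4 57.0 [ 0.459  -0.3295] 130.4 0.5007
r4 52.0 [ 0.459  -0.3296] 130.4 0.6534
r4 47.0 [ 0.459  -0.3296] 130.2 0.8321
r4 42.0 [ 0.459  -0.3296] 130.1 0.9611
foot [0.52953549 0.03532058] -0.9346551446483773
line pt -0.03053899694631738 0.008375963612542739 164.662583785898
```

Sizes are clear: the 62, 52, 47 and 42 mm rings (a, c, d, e) are present. Now I'll travel above the cap.

Call:
{"method": "jog_arm", "body": {
  "rows": [
    [0,0,0,0,0,9.25,-0.3],
    [0,0,0,0,0,9.25,-0.3],
    [0.5,-1,0,0,0,0,-0.3],
    [0.5,-1,0,0,0,0,-0.3],
    [0.5,-1,0,0,0,0,-0.3]
  ],
  "force": 20
}}

```text
t: 1.88
tool_pos: [0.244, -0.5407, 0.2055]
tool_rot: [1.0, -0.0, 0.0, 0.0]
force: [0.6, 0.4, -1.2]
opening: 0.0613
```

Call:
{"method": "jog_arm", "body": {
  "rows": [
    [0.5,-1,0,0,0,0,-0.3],
    [0.5,-1,0,0,0,0,-0.3],
    [0.5,-1,0,0,0,0,-0.3],
    [0.5,-1,0,0,0,0,-0.3],
    [0.5,-1,0,0,0,0,-0.3]
  ]
}}

```text
t: 2.5
tool_pos: [0.3066, -0.4157, 0.2056]
tool_rot: [1.0, -0.0, 0.0, 0.0]
force: [0.1, 0.2, -0.8]
opening: 0.0612
```

Call:
{"method": "jog_arm", "body": {
  "rows": [
    [0.5,-1,0,0,0,0,-0.3],
    [0.5,-1,0,0,0,0,-0.3],
    [0.5,-1,0,0,0,0,-0.3],
    [0.5,-1,0,0,0,0,-0.3],
    [0.5,-1,0,0,0,0,-0.3]
  ]
}}

```text
t: 3.12
tool_pos: [0.3691, -0.2906, 0.2056]
tool_rot: [1.0, -0.0, 0.0, 0.0]
force: [-0.8, 1.1, -1.0]
opening: 0.061
```

Call:
{"method": "jog_arm", "body": {
  "rows": [
    [0.5,-1,0,0,0,0,-0.3],
    [0.5,-1,0,0,0,0,-0.3],
    [0.5,-1,0,0,0,0,-0.3],
    [0.5,-1,0,0,0,0,-0.3],
    [0.5,-1,0,0,0,0,-0.3]
  ]
}}

```text
t: 3.75
tool_pos: [0.4316, -0.1656, 0.2056]
tool_rot: [1.0, -0.0, 0.0, 0.0]
force: [0.6, 0.3, -0.6]
opening: 0.061
```

Call:
{"method": "jog_arm", "body": {
  "rows": [
    [0.5,-1,0,0,0,0,-0.3],
    [0.5,-1,0,0,0,0,-0.3],
    [0.5,-1,0,0,0,0,-0.3],
    [0,0,0,0,0,0,-0.3],
    [0,0,0,0,0,0,-0.3]
  ]
}}

```text
t: 4.38
tool_pos: [0.4686, -0.0919, 0.2055]
tool_rot: [1.0, -0.0, -0.0, 0.0]
force: [-0.7, 0.7, 0.6]
opening: 0.0611
```

```bash
python3 - <<'E'
from h import *
import pickle
p,f=pickle.load(open("t1.pkl","rb"))
# cap circle, z=.1
g0=np.array([.5325,.0326])
q=arm.capture("top"); print([(onz(q,d["centre"],.01)[0].round(3).tolist(),round(d["confidence"],2)) for d in arm.recognise("ring_a",q)])
q=arm.capture("side"); print([(onz(q,d["centre"],.01)[0].round(3).tolist(),round(d["confidence"],2)) for d in arm.recognise("ring_a",q)])
save(q,"side1",s=1.5)
# cap centre
a=np.linspace(-.03,.03,121);c=g0
for it in range(2):
    im=rect(p,f,c,.1,half=.03); ch=im[:,:,0]-0.5*im[:,:,2]; ch=(ch>35).astype(float); Y,X=np.meshgrid(-a,-a)
    d=lambda s:-np.corrcoef(ch.ravel(),(1/(1+np.exp((np.hypot(X-s[0]/1e3,Y-s[1]/1e3)-.021)/.001))).ravel())[0,1]
    r=minimize(d,[0,0],method="Nelder-Mead",options=dict(initial_simplex=[[0,0],[4,0],[0,4]])); c=c+r.x/1e3
print("cap",c,r.fun)
# white line fit
c=np.array([.5295,.0353]); im=rect(p,f,c,.018,half=.06).sum(2); a=np.linspace(-.06,.06,im.shape[0])
pts=[]
for i,x in enumerate(-a):
    if -.041<x<-.026:
        row=im[i]; j=np.where(abs(-a-(-x*np.tan(.25)))<.009)[0]; w=np.clip(row[j]-np.percentile(row[j],40),0,None); pts.append((x,(w*-a[j]).sum()/w.sum()))
pts=np.array(pts); k=np.polyfit(pts[:,0],pts[:,1],1); print("line slope deg",180+np.degrees(np.arctan(k[0])),"offset at axis mm",k[1]*1e3)
E
```

```text
[([0.446, 0.257, 0.01], 0.71), ([0.611, -0.236, 0.01], 0.61), ([0.654, -0.052, 0.01], 0.49)]
[([0.463, 0.248, 0.01], 0.67), ([0.646, -0.056, 0.01], 0.61)]
cap [0.53132967 0.03352132] -0.6878942069268028
line slope deg 160.02930445862594 offset at axis mm -2.6402546204888124
```

Call:
{"method": "jog_arm", "body": {
  "rows": [
    [0.49,-1,0,0,0,0,-0.3],
    [0.49,-1,0,0,0,0,-0.3],
    [0.49,-1,0,0,0,0,-0.3],
    [0.49,-1,0,0,0,0,-0.3],
    [0.49,-1,0,0,0,0,-0.3]
  ]
}}

```text
t: 5.2
tool_pos: [0.5303, 0.0338, 0.2055]
tool_rot: [1.0, -0.0, 0.0, 0.0]
force: [0.8, -0.5, -0.4]
opening: 0.0611
```

Call:
{"method": "jog_arm", "body": {
  "rows": [
    [0,0,1,0,0,0,-0.3],
    [0,0,1,0,0,0,-0.3],
    [0,0,1,0,0,0,-0.3],
    [0,0,1,0,0,0,-0.3],
    [0,0,0.9,0,0,0,-0.3]
  ]
}}

```text
t: 5.82
tool_pos: [0.5298, 0.0329, 0.0821]
tool_rot: [1.0, -0.001, -0.0, 0.0]
force: [0.5, 0.3, -0.2]
opening: 0.0611
```

Call:
{"method": "jog_arm", "body": {
  "rows": [
    [0,0,0,0,0,0,0.5],
    [0,0,0,0,0,0,0.5],
    [0,0,0,0,0,0,0.5],
    [0,0,0,0,0,0,0.5]
  ]
}}

```text
t: 6.32
tool_pos: [0.5308, 0.0333, 0.084]
tool_rot: [1.0, -0.0, 0.001, 0.0]
force: [0.5, -0.9, 2.3]
opening: 0.0416
```

Call:
{"method": "jog_arm", "body": {
  "rows": [
    [0,0,-0.5,0,0,0,0.5],
    [0,0,-1,0,0,0,0.5],
    [0,0,-1,0,0,0,0.5]
  ]
}}

```text
t: 6.7
tool_pos: [0.53, 0.0336, 0.147]
tool_rot: [1.0, -0.0, 0.0, 0.0]
force: [0.5, 0.0, -0.2]
opening: 0.0421
```

Call:
{"method": "jog_arm", "body": {
  "rows": [
    [0.3,-0.91,0,0,0,0,0.5],
    [0.3,-0.91,0,0,0,0,0.5],
    [0.3,-0.91,0,0,0,0,0.5],
    [0.3,-0.91,0,0,0,0,0.5],
    [0.3,-0.91,0,0,0,0,0.5]
  ]
}}

```text
t: 7.32
tool_pos: [0.5679, 0.1481, 0.1465]
tool_rot: [1.0, 0.0, 0.0, -0.0]
force: [0.3, -0.1, -0.1]
opening: 0.0416
```

Call:
{"method": "jog_arm", "body": {
  "rows": [
    [0.3,-0.91,0,0,0,0,0.5],
    [0.3,-0.91,0,0,0,0,0.5],
    [0.3,-0.91,0,0,0,0,0.5],
    [0.3,-0.91,0,0,0,0,0.5],
    [0.3,-0.91,0,0,0,0,0.5]
  ]
}}

```text
t: 7.95
tool_pos: [0.6054, 0.2622, 0.1459]
tool_rot: [1.0, -0.0, 0.0, -0.0]
force: [0.2, -0.8, 0.3]
opening: 0.0419
```

Call:
{"method": "jog_arm", "body": {
  "rows": [
    [0,0,1,0,0,0,0.5],
    [0,0,1,0,0,0,0.5],
    [0,0,1,0,0,0,0.5],
    [0,0,1,0,0,0,0.5],
    [0,0,1,0,0,0,0.5]
  ]
}}

```text
t: 8.57
tool_pos: [0.6053, 0.2615, 0.0201]
tool_rot: [1.0, -0.0, 0.0, -0.0]
force: [-0.4, 0.6, -0.6]
opening: 0.0418
```

Call:
{"method": "jog_arm", "body": {
  "rows": [
    [0,0,0.25,0,0,0,0.5],
    [0,0,0.2,0,0,0,0.5],
    [0,0,0,0,0,0,0.5]
  ]
}}

```text
t: 8.95
tool_pos: [0.6056, 0.2613, 0.01]
tool_rot: [1.0, -0.0, 0.001, -0.0]
force: [-0.8, -0.9, -0.9]
opening: 0.0419
```

Call:
{"method": "jog_arm", "body": {
  "rows": [
    [0,0,0,0,0,0,-0.15],
    [0,0,0,0,0,0,-0.15],
    [0,0,0,0,0,0,-0.15],
    [0,0,-0.5,0,0,0,-0.15],
    [0,0,-1,0,0,0,-0.15]
  ]
}}

```text
t: 9.57
tool_pos: [0.6043, 0.2608, 0.0467]
tool_rot: [1.0, -0.0, -0.001, 0.0]
force: [-0.7, -0.5, 0.3]
opening: 0.0543
```

Call:
{"method": "jog_arm", "body": {
  "rows": [
    [0,0,-1,0,0,0,-1],
    [-0.9,0.08,-1,0,0,0,-1],
    [-1,0.1,-0.9,0,0,0,-1],
    [-1,0.1,0,0,0,0,-1],
    [-1,0.1,0,0,0,0,-1]
  ]
}}

```text
t: 10.2
tool_pos: [0.5073, 0.2516, 0.1207]
tool_rot: [1.0, -0.0, 0.001, -0.0]
force: [0.2, -0.2, 0.5]
opening: 0.0939
```

Call:
{"method": "jog_arm", "body": {
  "rows": [
    [-1,0,0,0,0,0,-1],
    [-0.94,0,0,0,0,0,-1],
    [0,0,0,0,0,0,-1]
  ]
}}

```text
t: 10.58
tool_pos: [0.4584, 0.2517, 0.1199]
tool_rot: [1.0, 0.0, 0.0, -0.0]
force: [0.3, 0.3, -0.0]
opening: 0.0939
```

```bash
python3 - <<'E'
from h import *
import pickle
p,f=avg("top",8); pickle.dump((p,f),open("t2.pkl","wb"))
P=[]
for c,z in [((.53,.034),.092),((.53,.034),.018),((.605,.262),.024),((.459,.2527),.012),((.6516,-.0597),.012),((.599,-.227),.012)]:
    im=rect(p,f,c,z); P.append(cv2.resize(np.clip(im*1.8,0,255).astype(np.uint8),(266,266)))
m=np.vstack([np.hstack(P[:3]),np.hstack(P[3:])]); cv2.imwrite("pics/m2.png",m[:,:,::-1])
E
```

```text
(no output)
```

View pics/m2.png

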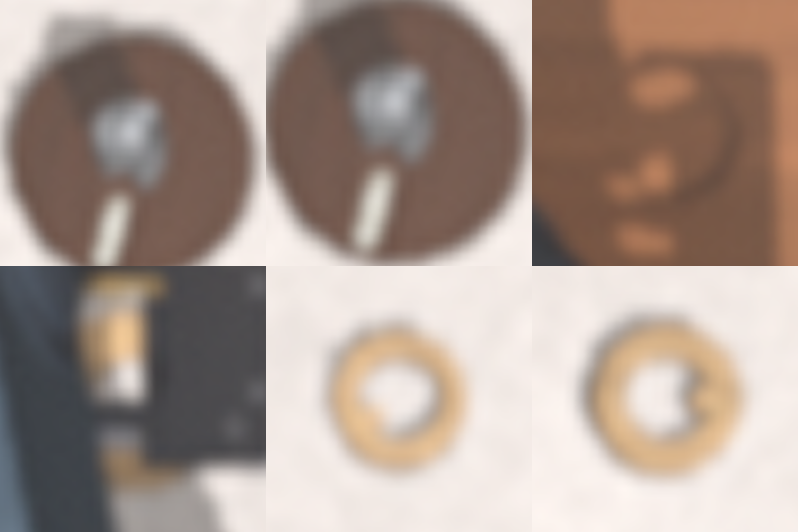

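The cap lies in the tray and the tower shows clearly, with its white line towards the bottom and slightly left. I'll fit the axis and keyway angle now.

```bash
python3 - <<'E'
from h import *
import pickle
p,f=pickle.load(open("t2.pkl","rb"))
c=np.array([.53,.034]);a=np.linspace(-.06,.06,241);Y,X=np.meshgrid(-a,-a)
for it in range(3):
    im=rect(p,f,c,.018,half=.06); g=im.sum(2); ch=(im[:,:,0]-im[:,:,2])/(g+1)
    w=(np.hypot(X,Y)>.034)&(np.hypot(X,Y)<.056)
    mod=lambda s:1/(1+np.exp((np.hypot(X-s[0]/1e3,Y-s[1]/1e3)-.046)/.0018))
    out=[]
    for img in(g,ch):
        d=lambda s:-abs(np.corrcoef(img[w],mod(s)[w])[0,1])
        r=minimize(d,[0,0],method="Nelder-Mead",options=dict(initial_simplex=[[0,0],[4,0],[0,4]])); out.append((c+r.x/1e3,r.fun))
    c=out[1][0]
print(out)
im=rect(p,f,c,.018,half=.06); B=im[:,:,2]; g=im.sum(2)
# line template: bright bar 6mm? wide from r=.02.. .04
w=(np.hypot(X,Y)>.022)&(np.hypot(X,Y)<.043)&(X<0)&(abs(Y)<.03)
for wd in(.002,.003):
  def d(s):
    u=X*np.cos(s[0])+Y*np.sin(s[0]); v=-X*np.sin(s[0])+Y*np.cos(s[0])-s[1]/1e3
    m=cv2.GaussianBlur(((abs(v)<wd)&(u>.01)&(u<.042)).astype(np.float32),(0,0),2.5); return -np.corrcoef(B[w],m[w])[0,1]
  d1=lambda s:d([s[0],0])
  r=minimize(d1,[2.87],method="Nelder-Mead",options=dict(initial_simplex=[[2.8],[2.95]])); r2=minimize(d,[2.87,0],method="Nelder-Mead",options=dict(initial_simplex=[[2.8,0],[2.95,0],[2.87,1]]))
  print(wd,np.degrees(r.x),r.fun,np.degrees(r2.x[0]),r2.x[1],r2.fun)
# pin/shoulder brightness centroid at z=.092 / .08
for z in(.08,.092):
  im=rect(p,f,[.53,.034],z,half=.03); a2=np.linspace(-.03,.03,im.shape[0]); Y2,X2=np.meshgrid(-a2,-a2); B=im[:,:,2]; t=(B>np.percentile(B,97)); print(z,.53+X2[t].mean(),.034+Y2[t].mean())
E
```

```text
[(array([0.53239053, 0.03588129]), np.float64(-0.9644981390319056)), (array([0.53097414, 0.03499655]), np.float64(-0.9036864160849523))]
0.002 [164.4483992] -0.8658605553207056 164.06791941136294 0.2001953125 -0.8675151726371811
0.003 [164.42322039] -0.9342918331542629 164.02722241221232 0.3186798095703125 -0.934983026638578
0.08 0.5286295454545454 0.03016590909090909
0.092 0.5347295454545454 0.0254875
```

Call:
{"method": "jog_arm", "body": {
  "rows": [
    [0,0,1,0,0,0,-1],
    [0,0,1,0,0,0,-1],
    [0,0,1,0,0,0,-1],
    [0,0,1,0,0,0,-1],
    [0,0,0.6,0,0,0,-1]
  ]
}}

```text
t: 11.6
tool_pos: [0.4586, 0.2513, 0.0029]
tool_rot: [1.0, -0.0, -0.001, 0.0]
force: [-1.2, -0.3, -0.7]
opening: 0.0939
```

Call:
{"method": "jog_arm", "body": {
  "rows": [
    [0,0,0,0,0,0,0.1],
    [0,0,0,0,0,0,0.1],
    [0,0,0,0,0,0,0.1],
    [0,0,0,0,0,0,0.1],
    [0,0,0,0,0,0,0.1]
  ]
}}

```text
t: 12.22
tool_pos: [0.4598, 0.2518, 0.0051]
tool_rot: [1.0, -0.0, 0.001, -0.0]
force: [-1.4, -0.3, 3.9]
opening: 0.0608
```

Call:
{"method": "jog_arm", "body": {
  "rows": [
    [0,0,-0.6,0,0,0,0.1],
    [0,0,-1,0,0,0,0.1],
    [0,0,-1,0,0,0,0.1],
    [0,0,-1,0,0,0,0.1],
    [0,0,-1,0,0,0,0.1]
  ]
}}

```text
t: 12.85
tool_pos: [0.4588, 0.2514, 0.1207]
tool_rot: [1.0, -0.0, 0.0, 0.0]
force: [0.1, -0.7, 0.2]
opening: 0.061
```

Call:
{"method": "jog_arm", "body": {
  "rows": [
    [0.32,0.96,0,0,0,0,0.1],
    [0.32,0.96,0,0,0,0,0.1],
    [0.32,0.96,0,0,0,0,0.1],
    [0.32,0.96,0,0,0,0,0.1],
    [0.32,0.96,0,0,0,0,0.1]
  ]
}}

```text
t: 13.48
tool_pos: [0.4991, 0.1307, 0.1198]
tool_rot: [1.0, 0.0, 0.0, 0.0]
force: [-0.1, -0.3, -0.6]
opening: 0.0607
```

Call:
{"method": "jog_arm", "body": {
  "rows": [
    [0.32,0.96,0,0,0,0,0.1],
    [0.32,0.96,0,0,0,0,0.1],
    [0.33,0.96,0,0,0,0,0.1],
    [0.32,0.96,0,0,0,0,0.1],
    [0,0,0,0,0,0,0.1]
  ]
}}

```text
t: 14.1
tool_pos: [0.5316, 0.0344, 0.1199]
tool_rot: [1.0, -0.001, 0.0, 0.0]
force: [0.1, 0.2, -1.0]
opening: 0.061
```

Call:
{"method": "jog_arm", "body": {
  "rows": [
    [0,0,0,0,0,9,0.1],
    [0,0,0,0,0,9,0.1],
    [0,0,0,0,0,9,0.1],
    [0,0,0.6,0,0,0,0.1],
    [0,0,0.6,0,0,0,0.1]
  ]
}}

```text
t: 14.72
tool_pos: [0.5307, 0.0361, 0.088]
tool_rot: [0.973, -0.232, -0.0, -0.0]
force: [-0.3, 0.1, -0.2]
opening: 0.0607
```

Call:
{"method": "jog_arm", "body": {
  "rows": [
    [0,0,0.2,0,0,0,0.1],
    [0,0,0.2,0,0,0,0.1],
    [0,0,0,0,0,0,0.1]
  ]
}}

```text
t: 15.1
tool_pos: [0.5311, 0.0356, 0.0788]
tool_rot: [0.972, -0.233, -0.0, 0.0]
force: [0.0, 0.5, 0.6]
opening: 0.0612
```

Call:
{"method": "jog_arm", "body": {
  "rows": [
    [0,0,0.3,0,0,0,0.1],
    [0,0,0.3,0,0,0,0.1],
    [0,0,0,0,0,0,0.1]
  ]
}}

```text
t: 15.48
tool_pos: [0.5306, 0.0356, 0.0633]
tool_rot: [0.972, -0.233, -0.001, 0.0]
force: [0.2, 0.6, -0.1]
opening: 0.0611
```

Call:
{"method": "jog_arm", "body": {
  "rows": [
    [0,0,0.6,0,0,0,0.1],
    [0,0,0.6,0,0,0,0.1],
    [0,0,0.3,0,0,0,0.1],
    [0,0,0.12,0,0,0,0.1],
    [0,0,0,0,0,0,0.1]
  ]
}}

```text
t: 16.1
tool_pos: [0.5315, 0.0355, 0.0237]
tool_rot: [0.972, -0.233, 0.0, -0.0]
force: [0.9, 0.6, 0.2]
opening: 0.0607
```

Call:
{"method": "jog_arm", "body": {
  "rows": [
    [0,0,0,0,0,0,-1],
    [0,0,0,0,0,0,-1],
    [0,0,0,0,0,0,-1],
    [0,0,-0.5,0,0,0,-1],
    [0,0,-1,0,0,0,-1]
  ]
}}

```text
t: 16.73
tool_pos: [0.5305, 0.0356, 0.0614]
tool_rot: [0.972, -0.233, -0.001, 0.0]
force: [1.1, 0.1, -0.5]
opening: 0.0938
```

Call:
{"method": "jog_arm", "body": {
  "rows": [
    [0,0,-1,0,0,0,-1],
    [0,0,-1,0,0,0,-1],
    [0,0,-0.5,0,0,-9,-1],
    [0,0,0,0,0,-9,-1],
    [0,0,0,0,0,-9,-1]
  ]
}}

```text
t: 17.35
tool_pos: [0.5317, 0.0355, 0.1251]
tool_rot: [1.0, 0.003, 0.001, 0.0]
force: [-1.2, -0.3, 0.3]
opening: 0.0937
```

Call:
{"method": "jog_arm", "body": {
  "rows": [
    [0.25,0.95,0,0,0,0,-1],
    [0.25,0.95,0,0,0,0,-1],
    [0.25,0.95,0,0,0,0,-1],
    [0.25,0.95,0,0,0,0,-1],
    [0.25,0.95,0,0,0,0,-1]
  ]
}}

```text
t: 17.98
tool_pos: [0.563, -0.0842, 0.1246]
tool_rot: [1.0, 0.0, 0.001, 0.0]
force: [0.4, 0.8, -0.0]
opening: 0.0939
```

Call:
{"method": "jog_arm", "body": {
  "rows": [
    [0.25,0.95,0,0,0,0,-1],
    [0.25,0.95,0,0,0,0,-1],
    [0.25,0.95,0,0,0,0,-1],
    [0.25,0.95,0,0,0,0,-1],
    [0.25,0.95,0,0,0,0,-1]
  ]
}}

```text
t: 18.6
tool_pos: [0.5941, -0.2036, 0.1236]
tool_rot: [1.0, -0.0, -0.0, -0.0]
force: [0.7, -0.3, 0.1]
opening: 0.094
```

Call:
{"method": "jog_arm", "body": {
  "rows": [
    [0.2,1,0,0,0,0,-1],
    [0,0,0,0,0,-9.6,-1],
    [0,0,0,0,0,-9.6,-1],
    [0,0,0,0,0,-9.6,-1],
    [0,0,0,0,0,-9.6,-1]
  ]
}}

```text
t: 19.23
tool_pos: [0.5989, -0.2278, 0.1236]
tool_rot: [0.943, 0.331, -0.0, -0.0]
force: [0.0, -0.8, 0.4]
opening: 0.0943
```

Call:
{"method": "jog_arm", "body": {
  "rows": [
    [0,0,0,0,0,-9.6,-1],
    [0,0,0,0,0,-9.6,-1],
    [0,0,0,0,0,-9.6,-1],
    [0,0,0,0,0,-9.4,-1],
    [0,0,0,0,0,0,-1]
  ]
}}

```text
t: 19.85
tool_pos: [0.5989, -0.2277, 0.1237]
tool_rot: [0.785, 0.619, -0.0, -0.0]
force: [-0.1, -0.1, 0.3]
opening: 0.0942
```

```bash
python3 - <<'E'
from h import *
import pickle
p,f=avg("top",6); pickle.dump((p,f),open("t3.pkl","wb"))
P=[]
for c,z in [((.5315,.0355),.03),((.6516,-.0597),.012),((.599,-.227),.012),((.605,.262),.024),((.459,-.3296),.012),((.459,.2527),.012)]:
    im=rect(p,f,c,z); P.append(cv2.resize(np.clip(im*1.8,0,255).astype(np.uint8),(266,266)))
m=np.vstack([np.hstack(P[:3]),np.hstack(P[3:])]); cv2.imwrite("pics/m3.png",m[:,:,::-1])
for n,c,z,R_ in (("a",(.5315,.0355),.03,.031),("d",(.6516,-.0597),.012,.0235),("e",(.459,-.3296),.012,.021)):
    c,t,s=fitring(p,f,c,z,R_,tab=n!="a"); print(n,c.round(4),np.degrees(t).round(1),round(s,3))
E
```

```text
a [0.5347 0.0349] -172.3 0.475
d [ 0.6517 -0.0597] 125.8 0.97
e [ 0.452  -0.3368] -68.2 0.217
```

View pics/m3.png

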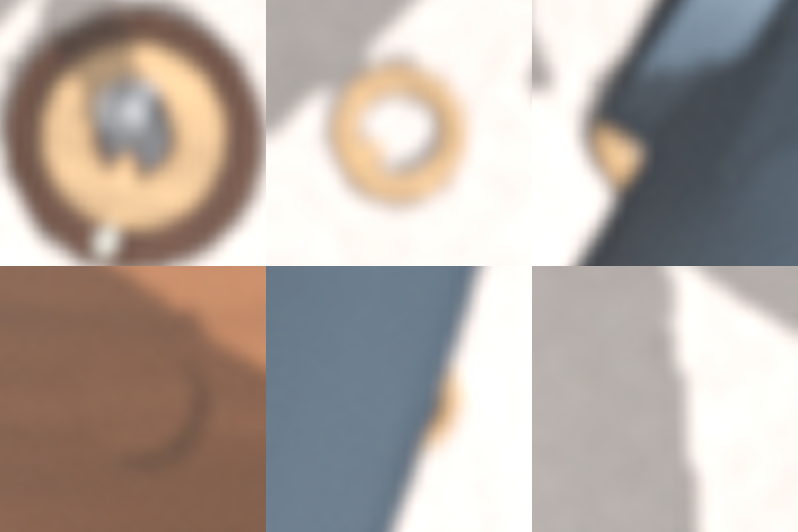

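Ring a lies flat with its tab in the keyway, ring d is unmoved, and ring c is under the gripper. Grasping c.

Call:
{"method": "jog_arm", "body": {
  "rows": [
    [0,0,1,0,0,0,-1],
    [0,0,1,0,0,0,-1],
    [0,0,1,0,0,0,-1],
    [0,0,1,0,0,0,-1],
    [0,0,0.78,0,0,0,-1]
  ]
}}

```text
t: 20.78
tool_pos: [0.5985, -0.2268, 0.003]
tool_rot: [0.785, 0.62, -0.0, -0.0]
force: [0.0, -0.8, 0.2]
opening: 0.094
```

Call:
{"method": "jog_arm", "body": {
  "rows": [
    [0,0,0,0,0,0,0.3],
    [0,0,0,0,0,0,0.3],
    [0,0,0,0,0,0,0.3],
    [0,0,0,0,0,0,0.3],
    [0,0,0,0,0,0,0.3]
  ]
}}

```text
t: 21.4
tool_pos: [0.5991, -0.2271, 0.0048]
tool_rot: [0.785, 0.62, 0.0, 0.0]
force: [-0.0, 0.6, 1.6]
opening: 0.0509
```

Call:
{"method": "jog_arm", "body": {
  "rows": [
    [0,0,-0.78,0,0,0,0.3],
    [0,0,-1,0,0,0,0.3],
    [0,0,-1,0,0,0,0.3],
    [0,0,-1,0,0,0,0.3],
    [0,0,-1,0,0,0,0.3]
  ]
}}

```text
t: 22.02
tool_pos: [0.5989, -0.2271, 0.126]
tool_rot: [0.785, 0.62, 0.0, 0.001]
force: [0.3, -0.5, -0.7]
opening: 0.0511
```

Call:
{"method": "jog_arm", "body": {
  "rows": [
    [0,0,0,0,0,9.6,0.3],
    [0,0,0,0,0,9.6,0.3],
    [0,0,0,0,0,9.6,0.3],
    [0,0,0,0,0,9.6,0.3]
  ]
}}

```text
t: 22.52
tool_pos: [0.599, -0.2271, 0.1252]
tool_rot: [0.946, 0.325, 0.0, 0.001]
force: [0.1, -0.1, -0.6]
opening: 0.0512
```

Call:
{"method": "jog_arm", "body": {
  "rows": [
    [0,0,0,0,0,9.6,0.3],
    [0,0,0,0,0,9.6,0.3],
    [0,0,0,0,0,9.6,0.3],
    [0,0,0,0,0,9.4,0.3],
    [0,0,0,0,0,0,0.3]
  ]
}}

```text
t: 23.15
tool_pos: [0.599, -0.2271, 0.1249]
tool_rot: [1.0, 0.001, 0.001, 0.0]
force: [0.9, -0.4, 0.1]
opening: 0.0509
```

Call:
{"method": "jog_arm", "body": {
  "rows": [
    [-0.25,-0.95,0,0,0,0,0.3],
    [-0.25,-0.95,0,0,0,0,0.3],
    [-0.25,-0.95,0,0,0,0,0.3],
    [-0.25,-0.95,0,0,0,0,0.3],
    [-0.25,-0.95,0,0,0,0,0.3]
  ]
}}

```text
t: 23.78
tool_pos: [0.567, -0.1065, 0.1238]
tool_rot: [1.0, 0.0, 0.0, 0.0]
force: [-0.2, 0.2, -0.3]
opening: 0.0511
```

Call:
{"method": "jog_arm", "body": {
  "rows": [
    [-0.25,-0.95,0,0,0,0,0.3],
    [-0.25,-0.95,0,0,0,0,0.3],
    [-0.25,-0.95,0,0,0,0,0.3],
    [-0.25,-0.95,0,0,0,0,0.3],
    [-0.25,-0.95,0,0,0,0,0.3]
  ]
}}

```text
t: 24.4
tool_pos: [0.5357, 0.0121, 0.1237]
tool_rot: [1.0, 0.0, 0.0, 0.0]
force: [1.0, 0.6, -0.1]
opening: 0.0513
```

Call:
{"method": "jog_arm", "body": {
  "rows": [
    [-0.2,-1,0,0,0,0,0.3],
    [0,0,0,0,0,9,0.3],
    [0,0,0,0,0,9,0.3],
    [0,0,0.6,0,0,9,0.3],
    [0,0,0.6,0,0,0,0.3]
  ]
}}

```text
t: 25.02
tool_pos: [0.5311, 0.0362, 0.0933]
tool_rot: [0.973, -0.232, 0.0, -0.0]
force: [-1.2, -0.5, -1.2]
opening: 0.0508
```

Call:
{"method": "jog_arm", "body": {
  "rows": [
    [0,0,0.2,0,0,0,0.3],
    [0,0,0.2,0,0,0,0.3],
    [0,0,0.2,0,0,0,0.3],
    [0,0,0,0,0,0,0.3]
  ]
}}

```text
t: 25.52
tool_pos: [0.5311, 0.0355, 0.0785]
tool_rot: [0.972, -0.233, -0.0, 0.0]
force: [-0.4, -0.1, -0.6]
opening: 0.0512
```

Call:
{"method": "jog_arm", "body": {
  "rows": [
    [0,0,0.5,0,0,0,0.3],
    [0,0,0,0,0,0,0.3]
  ]
}}

```text
t: 25.78
tool_pos: [0.5304, 0.0355, 0.065]
tool_rot: [0.972, -0.233, -0.001, 0.0]
force: [-0.4, 1.0, 0.6]
opening: 0.0508
```

Call:
{"method": "jog_arm", "body": {
  "rows": [
    [0,0,0.5,0,0,0,0.3],
    [0,0,0.4,0,0,0,0.3],
    [0,0,0.25,0,0,0,0.3],
    [0,0,0.1,0,0,0,0.3],
    [0,0,0,0,0,0,0.3]
  ]
}}

```text
t: 26.4
tool_pos: [0.5314, 0.0355, 0.035]
tool_rot: [0.972, -0.233, 0.0, -0.0]
force: [0.3, -0.4, -0.1]
opening: 0.0512
```

Call:
{"method": "jog_arm", "body": {
  "rows": [
    [0,0,0,0,0,0,-1],
    [0,0,0,0,0,0,-1],
    [0,0,0,0,0,0,-1],
    [0,0,-0.6,0,0,0,-1],
    [0,0,-1,0,0,0,-1]
  ]
}}

```text
t: 27.02
tool_pos: [0.5308, 0.0356, 0.0755]
tool_rot: [0.972, -0.234, -0.001, 0.0]
force: [0.5, 0.6, -0.2]
opening: 0.0933
```

Call:
{"method": "jog_arm", "body": {
  "rows": [
    [0,0,-1,0,0,0,-1],
    [0,0,-1,0,0,-9,-1],
    [0,0,0,0,0,-9,-1],
    [0,0,0,0,0,-9,-1],
    [0,0,0,0,0,0,-1]
  ]
}}

```text
t: 27.65
tool_pos: [0.5316, 0.0355, 0.126]
tool_rot: [1.0, -0.001, 0.001, 0.0]
force: [0.6, 0.3, 0.4]
opening: 0.0939
```

```bash
python3 - <<'E'
from h import *
p,f=avg("top",4)
for n,c,z,R_ in (("d",(.6516,-.0597),.012,.0235),("e",(.459,-.3296),.012,.021)):
    c,t,s=fitring(p,f,c,z,R_); print(n,c.round(4),np.degrees(t).round(1),round(s,3))
print([(onz(p,d["centre"],.01)[0].round(3).tolist(),round(d["confidence"],2)) for d in arm.recognise("ring_a",p)])
E
```

```text
d [ 0.6532 -0.0613] -21.5 0.346
e [ 0.4595 -0.3293] 133.3 0.958
[([0.658, -0.076, 0.01], 0.53), ([0.447, -0.325, 0.01], 0.41)]
```

```bash
python3 - <<'E'
from h import *
p,f=avg("top",2)
P=[]
for c,z in [((.6516,-.0597),.012),((.53,.0355),.042)]:
    im=rect(p,f,c,z,half=.07); P.append(cv2.resize(np.clip(im*1.8,0,255).astype(np.uint8),(350,350)))
cv2.imwrite("pics/m4.png",np.hstack(P)[:,:,::-1])
E
```

```text
(no output)
```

View pics/m4.png

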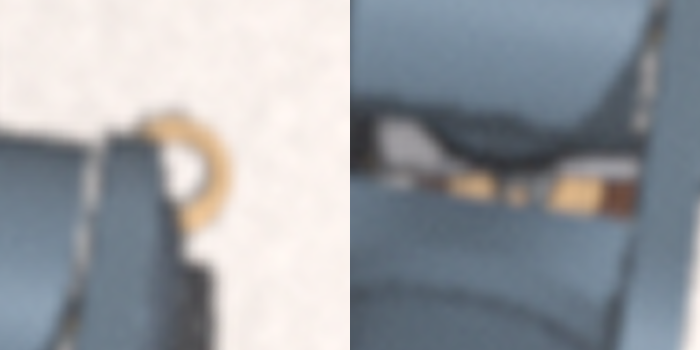

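Ring d is only occluded; its right edge is where it should be. Going to grasp it.

Call:
{"method": "jog_arm", "body": {
  "rows": [
    [0.96,0.76,0,0,0,0,-1],
    [0.96,0.76,0,0,0,0,-1],
    [0.97,0.76,0,0,0,0,-1],
    [0.96,0.76,0,0,0,0,-1],
    [0.96,0.77,0,0,0,0,-1]
  ]
}}

```text
t: 28.62
tool_pos: [0.6522, -0.0604, 0.1247]
tool_rot: [1.0, -0.0, -0.0, -0.0]
force: [-0.0, -0.5, -0.5]
opening: 0.0943
```

Call:
{"method": "jog_arm", "body": {
  "rows": [
    [0,0,1,0,0,0,-1],
    [0,0,1,0,0,0,-1],
    [0,0,1,0,0,0,-1],
    [0,0,1,0,0,0,-1],
    [0,0,0.83,0,0,0,-1]
  ]
}}

```text
t: 29.25
tool_pos: [0.6512, -0.0596, 0.0029]
tool_rot: [1.0, -0.0, -0.0, -0.0]
force: [0.9, 0.3, 0.6]
opening: 0.0939
```

Call:
{"method": "jog_arm", "body": {
  "rows": [
    [0,0,0,0,0,0,0.4],
    [0,0,0,0,0,0,0.4],
    [0,0,0,0,0,0,0.4],
    [0,0,0,0,0,0,0.4],
    [0,0,0,0,0,0,0.4]
  ]
}}

```text
t: 29.88
tool_pos: [0.6517, -0.0598, 0.0046]
tool_rot: [1.0, -0.0, 0.0, 0.0]
force: [0.2, 0.1, -0.1]
opening: 0.0475
```

Call:
{"method": "jog_arm", "body": {
  "rows": [
    [0,0,-0.83,0,0,0,0.4],
    [0,0,-1,0,0,0,0.4],
    [0,0,-1,0,0,0,0.4],
    [0,0,-1,0,0,0,0.4],
    [0,0,-1,0,0,0,0.4]
  ]
}}

```text
t: 30.5
tool_pos: [0.6518, -0.0598, 0.1275]
tool_rot: [1.0, 0.0, 0.001, 0.0]
force: [-0.1, 0.0, -0.5]
opening: 0.0454
```

Call:
{"method": "jog_arm", "body": {
  "rows": [
    [-0.96,-0.76,0,0,0,0,0.4],
    [-0.96,-0.76,0,0,0,0,0.4],
    [-0.97,-0.76,0,0,0,0,0.4],
    [-0.96,-0.76,0,0,0,0,0.4],
    [-0.96,-0.77,0,0,0,0,0.4]
  ]
}}

```text
t: 31.12
tool_pos: [0.5309, 0.036, 0.1265]
tool_rot: [1.0, -0.0, 0.001, 0.0]
force: [-0.1, -0.6, -0.8]
opening: 0.0457
```

Call:
{"method": "jog_arm", "body": {
  "rows": [
    [0,0,0,0,0,-9.6,0.4],
    [0,0,0,0,0,-9.6,0.4],
    [0,0,0,0,0,-9.6,0.4],
    [0,0,0.6,0,0,-9.6,0.4],
    [0,0,0.6,0,0,0,0.4]
  ]
}}

```text
t: 31.75
tool_pos: [0.5319, 0.0355, 0.0959]
tool_rot: [0.945, 0.328, 0.001, 0.001]
force: [-0.6, -0.5, -0.8]
opening: 0.0457
```

Call:
{"method": "jog_arm", "body": {
  "rows": [
    [0,0,0.2,0,0,0,0.4],
    [0,0,0.2,0,0,0,0.4],
    [0,0,0.2,0,0,0,0.4],
    [0,0,0,0,0,0,0.4]
  ]
}}

```text
t: 32.25
tool_pos: [0.5311, 0.0355, 0.0797]
tool_rot: [0.944, 0.329, -0.0, -0.0]
force: [-0.4, 0.4, -0.5]
opening: 0.0451
```

Call:
{"method": "jog_arm", "body": {
  "rows": [
    [0,0,0.4,0,0,0,0.4],
    [0,0,0,0,0,0,0.4]
  ]
}}

```text
t: 32.5
tool_pos: [0.5305, 0.0356, 0.069]
tool_rot: [0.944, 0.329, -0.001, -0.0]
force: [1.2, 0.6, 0.7]
opening: 0.0455
```

Call:
{"method": "jog_arm", "body": {
  "rows": [
    [0,0,0.4,0,0,0,0.4],
    [0,0,0.3,0,0,0,0.4],
    [0,0,0.15,0,0,0,0.4],
    [0,0,0.05,0,0,0,0.4],
    [0,0,0,0,0,0,0.4]
  ]
}}

```text
t: 33.12
tool_pos: [0.5314, 0.0355, 0.0475]
tool_rot: [0.944, 0.329, 0.0, 0.0]
force: [-0.5, -0.2, -1.3]
opening: 0.0454
```

Call:
{"method": "jog_arm", "body": {
  "rows": [
    [0,0,0,0,0,0,-1],
    [0,0,0,0,0,0,-1],
    [0,0,0,0,0,0,-1],
    [0,0,-0.6,0,0,0,-1],
    [0,0,-1,0,0,0,-1]
  ]
}}

```text
t: 33.75
tool_pos: [0.5308, 0.0356, 0.088]
tool_rot: [0.944, 0.329, -0.001, -0.0]
force: [0.5, 0.5, 0.5]
opening: 0.0918
```

Call:
{"method": "jog_arm", "body": {
  "rows": [
    [0,0,-1,0,0,9.6,-1],
    [0,0,-0.5,0,0,9.6,-1],
    [0,0,0,0,0,9.6,-0.3],
    [0,0,0,0,0,9.6,-0.3],
    [0,0,0,0,0,0,-0.3]
  ]
}}

```text
t: 34.38
tool_pos: [0.5316, 0.0355, 0.126]
tool_rot: [1.0, 0.001, 0.001, 0.0]
force: [0.3, 0.1, 0.4]
opening: 0.0673
```

Call:
{"method": "jog_arm", "body": {
  "rows": [
    [-0.19,0.97,0,0,0,0,-0.3],
    [-0.19,0.97,0,0,0,0,-0.3],
    [-0.19,0.97,0,0,0,0,-0.3],
    [-0.19,0.97,0,0,0,0,-0.3],
    [-0.19,0.97,0,0,0,0,-0.3]
  ]
}}

```text
t: 35.0
tool_pos: [0.5075, -0.0866, 0.1255]
tool_rot: [1.0, 0.002, 0.0, 0.0]
force: [-0.1, 0.7, 0.1]
opening: 0.0614
```

Call:
{"method": "jog_arm", "body": {
  "rows": [
    [-0.19,0.97,0,0,0,0,-0.3],
    [-0.19,0.97,0,0,0,0,-0.3],
    [-0.19,0.97,0,0,0,0,-0.3],
    [-0.19,0.97,0,0,0,0,-0.3],
    [-0.19,0.97,0,0,0,0,-0.3]
  ]
}}

```text
t: 35.62
tool_pos: [0.4837, -0.2078, 0.1256]
tool_rot: [1.0, 0.002, 0.0, 0.0]
force: [0.0, -0.2, -0.5]
opening: 0.061
```

```bash
python3 - <<'E'
from h import *
import pickle
p,f=avg("top",6); pickle.dump((p,f),open("t5.pkl","wb"))
P=[]
for c,z in [((.53,.0355),.054),((.459,-.3296),.012),((.605,.262),.024)]:
    im=rect(p,f,c,z,half=.05); P.append(cv2.resize(np.clip(im*1.8,0,255).astype(np.uint8),(266,266)))
cv2.imwrite("pics/m5.png",np.hstack(P)[:,:,::-1])
c,t,s=fitring(p,f,(.459,-.3296),.012,.021); print(c.round(4),np.degrees(t),s)
E
```

```text
[ 0.4698 -0.3358] 140.89228197902932 0.2745237294855968
```

View pics/m5.png

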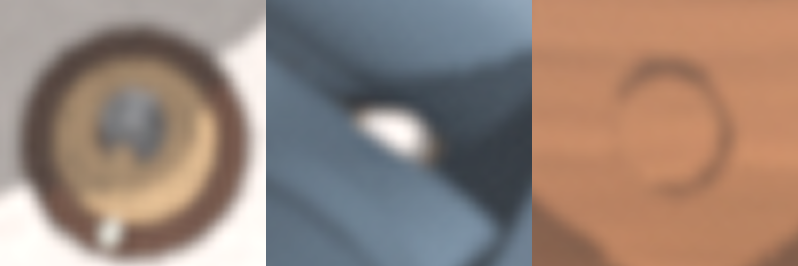

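Call:
{"method": "jog_arm", "body": {
  "rows": [
    [-0.2,0.98,0,0,0,0,-0.3],
    [-0.2,0.98,0,0,0,0,-0.3],
    [-0.2,0.98,0,0,0,0,-0.3],
    [-0.19,0.98,0,0,0,0,-0.3],
    [-0.19,0.98,0,0,0,0,-0.3]
  ]
}}

```text
t: 36.55
tool_pos: [0.4594, -0.3296, 0.125]
tool_rot: [1.0, 0.001, 0.0, -0.0]
force: [-0.0, -0.1, 0.3]
opening: 0.0612
```

Call:
{"method": "jog_arm", "body": {
  "rows": [
    [0,0,1,0,0,0,-0.3],
    [0,0,1,0,0,0,-0.3],
    [0,0,1,0,0,0,-0.3],
    [0,0,1,0,0,0,-0.3],
    [0,0,0.83,0,0,0,-0.3]
  ]
}}

```text
t: 37.17
tool_pos: [0.4592, -0.3291, 0.0031]
tool_rot: [1.0, 0.0, -0.0, -0.0]
force: [-0.1, -0.5, -0.2]
opening: 0.0611
```

Call:
{"method": "jog_arm", "body": {
  "rows": [
    [0,0,0,0,0,0,0.5],
    [0,0,0,0,0,0,0.5],
    [0,0,0,0,0,0,0.5],
    [0,0,0,0,0,0,0.5],
    [0,0,0,0,0,0,0.5]
  ]
}}

```text
t: 37.8
tool_pos: [0.4599, -0.3301, 0.0053]
tool_rot: [1.0, -0.0, 0.001, 0.001]
force: [0.8, 1.1, 4.8]
opening: 0.0408
```

Call:
{"method": "jog_arm", "body": {
  "rows": [
    [0,0,-0.83,0,0,0,0.5],
    [0,0,-1,0,0,0,0.5],
    [0,0,-1,0,0,0,0.5],
    [0,0,-1,0,0,0,0.5],
    [0,0,-1,0,0,0,0.5]
  ]
}}

```text
t: 38.42
tool_pos: [0.459, -0.3292, 0.1256]
tool_rot: [1.0, -0.0, -0.0, -0.0]
force: [0.2, 0.8, -0.3]
opening: 0.0408
```

Call:
{"method": "jog_arm", "body": {
  "rows": [
    [0.19,-0.97,0,0,0,0,0.5],
    [0.19,-0.97,0,0,0,0,0.5],
    [0.19,-0.97,0,0,0,0,0.5],
    [0.19,-0.97,0,0,0,0,0.5],
    [0.19,-0.97,0,0,0,0,0.5]
  ]
}}

```text
t: 39.05
tool_pos: [0.4821, -0.2053, 0.1231]
tool_rot: [1.0, 0.0, -0.001, -0.001]
force: [0.1, 0.6, -0.9]
opening: 0.0405
```

Call:
{"method": "jog_arm", "body": {
  "rows": [
    [0.19,-0.97,0,0,0,0,0.5],
    [0.19,-0.97,0,0,0,0,0.5],
    [0.19,-0.97,0,0,0,0,0.5],
    [0.19,-0.97,0,0,0,0,0.5],
    [0.19,-0.97,0,0,0,0,0.5]
  ]
}}

```text
t: 39.67
tool_pos: [0.5054, -0.0843, 0.1231]
tool_rot: [1.0, 0.0, -0.001, -0.001]
force: [0.5, -0.2, -1.0]
opening: 0.0407
```

Call:
{"method": "jog_arm", "body": {
  "rows": [
    [0.2,-0.98,0,0,0,0,0.5],
    [0.2,-0.98,0,0,0,0,0.5],
    [0.2,-0.98,0,0,0,0,0.5],
    [0.19,-0.98,0,0,0,0,0.5],
    [0.19,-0.98,0,0,0,0,0.5]
  ]
}}

```text
t: 40.3
tool_pos: [0.5295, 0.0379, 0.123]
tool_rot: [1.0, 0.0, -0.002, -0.0]
force: [0.3, -1.1, 0.2]
opening: 0.0403
```

Call:
{"method": "jog_arm", "body": {
  "rows": [
    [0,0,0,0,0,-8.2,0.5],
    [0,0,0,0,0,-8.2,0.5],
    [0,0,0,0,0,-8.2,0.5],
    [0,0,0,0,0,-8.2,0.5],
    [0,0,0,0,0,0,0.5]
  ]
}}

```text
t: 40.92
tool_pos: [0.5297, 0.0368, 0.1233]
tool_rot: [0.959, 0.282, -0.001, -0.001]
force: [-0.5, 1.0, 0.5]
opening: 0.0407
```

Call:
{"method": "jog_arm", "body": {
  "rows": [
    [0.02,0.07,0.6,0,0,0,0.5],
    [0,0,0.6,0,0,0,0.5],
    [0,0,0,0,0,0,0.5]
  ]
}}

```text
t: 41.3
tool_pos: [0.5308, 0.0346, 0.0925]
tool_rot: [0.959, 0.282, -0.002, -0.001]
force: [-0.0, -0.2, -0.5]
opening: 0.0407
```

Call:
{"method": "jog_arm", "body": {
  "rows": [
    [0,0,0.2,0,0,0,0.5],
    [0,0,0.2,0,0,0,0.5],
    [0,0,0.2,0,0,0,0.5],
    [0,0,0,0,0,0,0.5]
  ]
}}

```text
t: 41.8
tool_pos: [0.5323, 0.0344, 0.0795]
tool_rot: [0.959, 0.282, -0.0, -0.0]
force: [-1.1, 0.2, -0.9]
opening: 0.0409
```

Call:
{"method": "jog_arm", "body": {
  "rows": [
    [0,0,0.3,0,0,0,0.5],
    [0,0,0.3,0,0,0,0.5],
    [0,0,0.12,0,0,0,0.5],
    [0,0,0.06,0,0,0,0.5],
    [0,0,0,0,0,0,0.5]
  ]
}}

```text
t: 42.42
tool_pos: [0.5327, 0.0343, 0.0605]
tool_rot: [0.959, 0.282, 0.0, 0.0]
force: [-0.1, -0.4, -0.5]
opening: 0.0404
```

Call:
{"method": "jog_arm", "body": {
  "rows": [
    [0,0,0,0,0,0,-0.3],
    [0,0,0,0,0,0,-0.3],
    [0,0,0,0,0,0,-0.3],
    [0,0,-0.6,0,0,0,-0.3],
    [0,0,-1,0,0,0,-0.3]
  ]
}}

```text
t: 43.05
tool_pos: [0.5321, 0.0344, 0.101]
tool_rot: [0.959, 0.282, -0.001, -0.0]
force: [-0.0, 0.4, 0.2]
opening: 0.0613
```

Call:
{"method": "jog_arm", "body": {
  "rows": [
    [0,0,-1,0,0,8.2,-0.3],
    [0,0,-0.1,0,0,8.2,-0.3],
    [0,0,0,0,0,8.2,-0.3],
    [0,0,0,0,0,8.2,-0.3],
    [0,0,0,0,0,0,-0.3]
  ]
}}

```text
t: 43.68
tool_pos: [0.533, 0.0343, 0.129]
tool_rot: [1.0, 0.001, 0.001, 0.0]
force: [0.1, 0.5, 0.7]
opening: 0.0608
```

Call:
{"method": "jog_arm", "body": {
  "rows": [
    [0.29,-0.91,0,0,0,0,-0.3],
    [0.29,-0.91,0,0,0,0,-0.3],
    [0.29,-0.91,0,0,0,0,-0.3],
    [0.29,-0.91,0,0,0,0,-0.3],
    [0.29,-0.91,0,0,0,0,-0.3]
  ]
}}

```text
t: 44.3
tool_pos: [0.5693, 0.1489, 0.1286]
tool_rot: [1.0, 0.001, 0.0, -0.0]
force: [-0.4, -0.6, 0.0]
opening: 0.0612
```

Call:
{"method": "jog_arm", "body": {
  "rows": [
    [0.29,-0.91,0,0,0,0,-0.3],
    [0.29,-0.91,0,0,0,0,-0.3],
    [0.29,-0.91,0,0,0,0,-0.3],
    [0.29,-0.91,0,0,0,0,-0.3],
    [0.29,-0.91,0,0,0,0,-0.3]
  ]
}}

```text
t: 44.92
tool_pos: [0.6055, 0.263, 0.1282]
tool_rot: [1.0, 0.001, 0.0, -0.0]
force: [0.7, -0.3, 0.9]
opening: 0.0611
```

```bash
python3 - <<'E'
from h import *
p,f=avg("top",6); q,h=avg("side",6)
im=rect(p,f,(.53,.0355),.066,half=.05); A=cv2.resize(np.clip(im*1.6,0,255).astype(np.uint8),(380,380))
u,v=proj(q,[.531,.0355,.05])[0].astype(int); B=cv2.resize(np.clip(h[v-24:v+24,u-24:u+24]*1.3,0,255).astype(np.uint8),(380,380),interpolation=cv2.INTER_CUBIC)
cv2.imwrite("pics/m6.png",np.hstack([A,B])[:,:,::-1])
print(u,v,[proj(q,[.531,.0355,z])[0].round(1).tolist() for z in(0.018,.066,.08,.092)])
E
```

```text
251 194 [[251.4, 202.0], [251.2, 191.3], [251.1, 188.1], [251.1, 185.4]]
```

View pics/m6.png

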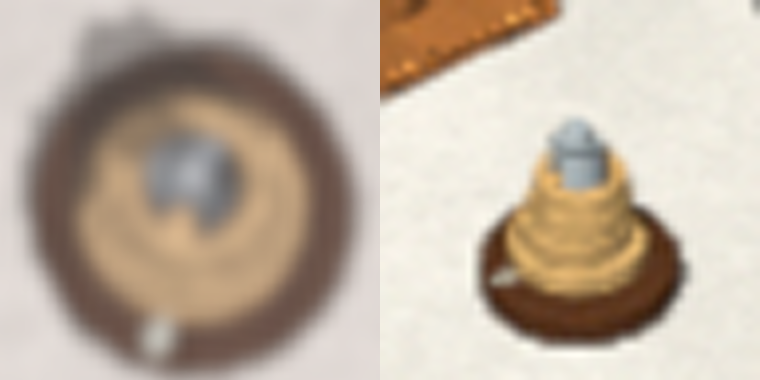

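The stack looks right: four rings down, tabs in line, and the top ring projects where z = 66 mm should. Fetching the cap.

Call:
{"method": "jog_arm", "body": {
  "rows": [
    [0,0,1,0,0,0,-0.3],
    [0,0,1,0,0,0,-0.3],
    [0,0,1,0,0,0,-0.3],
    [0,0,1,0,0,0,-0.3],
    [0,0,0.78,0,0,0,-0.3]
  ]
}}

```text
t: 46.15
tool_pos: [0.6048, 0.2616, 0.0073]
tool_rot: [1.0, -0.0, -0.0, 0.0]
force: [0.2, -0.0, -0.4]
opening: 0.0611
```

Call:
{"method": "jog_arm", "body": {
  "rows": [
    [0,0,0,0,0,0,0.5],
    [0,0,0,0,0,0,0.5],
    [0,0,0,0,0,0,0.5],
    [0,0,0,0,0,0,0.5],
    [0,0,0,0,0,0,0.5]
  ]
}}

```text
t: 46.78
tool_pos: [0.606, 0.2621, 0.0096]
tool_rot: [1.0, 0.0, 0.001, -0.0]
force: [-1.1, -0.2, 4.0]
opening: 0.0416
```

Call:
{"method": "jog_arm", "body": {
  "rows": [
    [0,0,-0.78,0,0,0,0.5],
    [0,0,-1,0,0,0,0.5],
    [0,0,-1,0,0,0,0.5],
    [0,0,-1,0,0,0,0.5],
    [0,0,-1,0,0,0,0.5]
  ]
}}

```text
t: 47.4
tool_pos: [0.6051, 0.2619, 0.1299]
tool_rot: [1.0, -0.0, 0.0, -0.0]
force: [-0.5, 0.0, -0.6]
opening: 0.0414
```

Call:
{"method": "jog_arm", "body": {
  "rows": [
    [-0.3,0.91,0,0,0,0,0.5],
    [-0.3,0.91,0,0,0,0,0.5],
    [-0.3,0.91,0,0,0,0,0.5],
    [-0.3,0.91,0,0,0,0,0.5],
    [-0.3,0.91,0,0,0,0,0.5]
  ]
}}

```text
t: 48.02
tool_pos: [0.5673, 0.1471, 0.1286]
tool_rot: [1.0, 0.0, 0.0, 0.0]
force: [-0.3, -0.1, -1.1]
opening: 0.0417
```

Call:
{"method": "jog_arm", "body": {
  "rows": [
    [-0.3,0.92,0,0,0,0,0.5],
    [-0.3,0.92,0,0,0,0,0.5],
    [-0.3,0.92,0,0,0,0,0.5],
    [-0.3,0.92,0,0,0,0,0.5],
    [-0.3,0.92,0,0,0,0,0.5]
  ]
}}

```text
t: 48.65
tool_pos: [0.5297, 0.032, 0.1285]
tool_rot: [1.0, -0.0, 0.0, 0.0]
force: [0.1, -0.7, -0.6]
opening: 0.0417
```

Call:
{"method": "jog_arm", "body": {
  "rows": [
    [0,0,0.6,0,0,0,0.5],
    [0,0,0.6,0,0,0,0.5],
    [0,0,0,0,0,0,0.5]
  ]
}}

```text
t: 49.02
tool_pos: [0.5286, 0.034, 0.0957]
tool_rot: [1.0, 0.0, -0.002, -0.0]
force: [0.2, 0.9, -1.2]
opening: 0.0417
```

Call:
{"method": "jog_arm", "body": {
  "rows": [
    [0.03,-0.05,0.15,0,0,0,0.5],
    [0,0,0.15,0,0,0,0.5],
    [0,0,0.15,0,0,0,0.5],
    [0,0,0.08,0,0,0,0.5],
    [0,0,0,0,0,0,0.5]
  ]
}}

```text
t: 49.65
tool_pos: [0.5309, 0.0344, 0.0856]
tool_rot: [1.0, -0.0, -0.0, -0.0]
force: [-3.6, 0.9, 5.0]
opening: 0.0414
```

Contact comes at the height where the cap is home (85.6 − 5.6 = 80 mm). Releasing and backing off.

Call:
{"method": "jog_arm", "body": {
  "rows": [
    [0,0,0,0,0,0,-0.3],
    [0,0,0,0,0,0,-0.3],
    [0,0,0,0,0,0,-0.3],
    [0,0,-0.5,0,0,0,-0.3],
    [0,0,-1,0,0,0,-0.3]
  ]
}}

```text
t: 50.28
tool_pos: [0.5302, 0.0344, 0.1223]
tool_rot: [1.0, -0.0, -0.001, -0.0]
force: [0.7, -0.4, 0.1]
opening: 0.061
```

Call:
{"method": "jog_arm", "body": {
  "rows": [
    [0,0,-1,0,0,0,-0.3],
    [0,-1,-0.5,0,0,0,-0.3],
    [0,-1,0,0,0,0,-0.3],
    [0,-1,0,0,0,0,-0.3],
    [0,-1,0,0,0,0,-0.3]
  ]
}}

```text
t: 50.9
tool_pos: [0.5312, 0.1351, 0.1608]
tool_rot: [1.0, -0.0, 0.001, -0.0]
force: [-0.1, -0.1, 0.7]
opening: 0.0616
```

Call:
{"method": "jog_arm", "body": {
  "rows": [
    [0,-1,0,0,0,0,-0.3],
    [0,-1,0,0,0,0,-0.3],
    [0,-1,0,0,0,0,-0.3],
    [0,-1,0,0,0,0,-0.3],
    [0,0,0,0,0,0,-0.3]
  ]
}}

```text
t: 51.52
tool_pos: [0.531, 0.2354, 0.1605]
tool_rot: [1.0, 0.001, 0.0, -0.0]
force: [0.1, 1.2, -0.2]
opening: 0.0612
```

```bash
python3 - <<'E'
from h import *
p,f=avg("top",4); q,h=avg("side",6)
im=rect(p,f,(.531,.0355),.1,half=.05); A=cv2.resize(np.clip(im*1.6,0,255).astype(np.uint8),(380,380))
u,v=proj(q,[.531,.0355,.05])[0].astype(int); B=cv2.resize(np.clip(h[v-24:v+24,u-24:u+24]*1.3,0,255).astype(np.uint8),(380,380),interpolation=cv2.INTER_CUBIC)
B=B.copy()
for z in(.08,.1):
    a=np.linspace(0,6.283,60); e=(proj(q,np.c_[.531+.021*np.cos(a),.0355+.021*np.sin(a),np.full(60,z)])-[u-24,v-24]+.5)*380/48-.5
    for x,y in e: cv2.circle(B,(int(x),int(y)),1,(0,255,0),-1)
cv2.imwrite("pics/m7.png",np.hstack([A,B])[:,:,::-1])
for pp in(p,q): print([(onz(pp,d["centre"],.01)[0].round(3).tolist(),round(d["confidence"],2)) for d in arm.recognise("ring_a",pp)])
E
```

```text
Traceback (most recent call last):
ValueError: only the last four pictures can be asked about
```

View pics/m7.png

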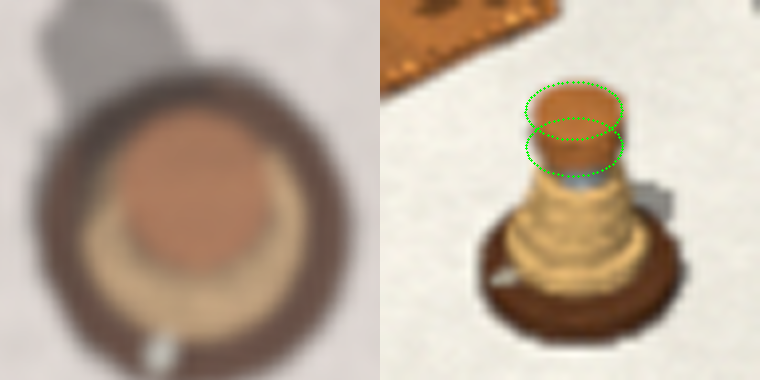

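The cap's outline matches the 80 and 100 mm overlay circles, so it is upright and home. Before handing in I'll check that no ring remains.

```bash
python3 - <<'E'
from h import *
for n in("top","side"):
    pp=arm.capture(n); save(pp,n+"9")
    print(n,[(np.round(d["centre"]).tolist(),onz(pp,d["centre"],.01)[0].round(3).tolist(),round(d["confidence"],2)) for d in arm.recognise("ring_a",pp)])
a,b=cv2.imread("pics/top9.png"),cv2.imread("pics/side9.png")
cv2.imwrite("pics/m8.png",cv2.resize(np.hstack([a,b]),None,fx=.78,fy=.78))
E
```

```text
top [([267.0, 208.0], [0.52, 0.036, 0.01], 0.63)]
side [([380.0, 230.0], [0.753, -0.366, 0.01], 0.68), ([249.0, 199.0], [0.541, 0.06, 0.01], 0.64)]
```

View pics/m8.png

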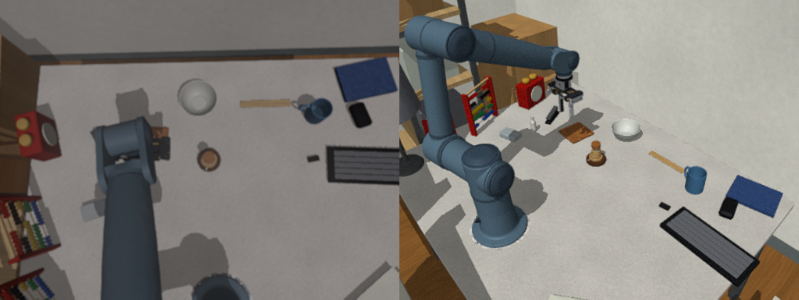

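No ring remains on the desk; the extra "ring" detection in the side view is the mug. Handing in.

```bash
python3 -c "
from h import *
print(arm.sign_off())"
```

```text
the job is handed in; nothing more can be done
None
```

I put the cap in the tray and slid the four rings on the desk (62, 52, 47 and 42 mm; the 57 mm one was absent) onto the shaft, largest at the bottom. Then I set the cap back on top. The job was handed in at about 52 s of robot time.

**Rings:** In the last pictures they lie stacked with the tabs in line with the keyway. The top ring appears where its top face, 66 mm above the desk, should be.

**Cap:** It met the shoulder at about 80 mm with 5 N, and its outline matches that height from the side. That contact also showed a sideways force of about 3.6 N, which was gone once I let go.

**Desk:** No loose ring shows, and the other things look undisturbed, though I judged that by eye. The side view reported a second ring, but it was the mug. Two of the ring fits during the run scored low because the arm blocked the view, so I confirmed those rings from the pictures instead.

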